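# Put the television bench to bed

### The arm

A 6-joint arm with a two-finger parallel gripper is mounted at the origin on the work surface. World frame = base frame: x ahead of the robot, y to its left, z up, the work surface at z = 0. Lengths are in m, angles in rad, forces in N, time in s.
With the tool pointing down it reaches from about 0.425 to 0.95 m from the base axis. Payload 3.5 kg.
Tool frame: the origin (TCP) lies midway between the tips of the shut fingers; the grasp point (between the pads) lies 19 mm behind it; z points along the fingers, y is the line along which they close (so a half turn about z gives the same grasp; the last joint's range is limited). The gripper opens to 85 mm and grips with 20 to 120 N. Pads are 22 mm wide; open, the fingers measure 114 mm over their backs; the gripper's body (76 mm by 85 mm) begins 54 mm behind the grasp point. The pads swing forward as they close: fully open they stand 13 mm farther back than shut.
Start: joints at [-1.44, 0.286, 1.577, -0, 1.279, -0.15], TCP at [0.187, -0.649, 0.231] pointing down, gripper open.
Joint ranges: [-2.77, 2.77], [-0.9, 2.22], [0.21, 2.48], [-1.53, 4.67], [0.24, 2.81], [-2.84, 2.84]. Speed limits (rad/s): [2.79, 2.79, 3.14, 3.14, 3.14, 3.14].

### API

Orientations are given as a unit quaternion [x, y, z, w].
In Python, from plant import get_state, read_camera, ctrl gives the robot as it stands.
- The arm moves only by the shell command python3 -m crank 'ROWS' [FORCE]. ROWS is JSON, a list of rows, each a list of 3 entries, a list of its own where there are three numbers: the shift along the tool's x, y, z in mm, then the turn about the tool's z in degrees, then the closure in counts, from 0 (fully open) to 255 (shut). In form: [[[tx, ty, tz], yaw, claw], ...]. A call has 1 to 10 rows; each row is the pose to reach, as a shift and turn from the pose commanded when the call began, along the tool's axes at that moment; what a row does not reach only later rows make up. A row lasts 1/10 s, in which the tool goes at most 50 mm and 8.59 degrees, less where a joint would pass 70% of its speed; a pose out of reach is approached as far as the arm can. A call with a gripper value outside its range is refused whole. The fingers move at their own pace and stop on an object; FORCE is the grip in N (left out, the last holds). Time passes only in rows, so rows that repeat a pose let the fingers close. It gives the time, the measured TCP pose, the force, the opening and the grip force at its end, in the units of the state.
- get_state(): the state, without advancing time (a new reading comes with each control period).
- read_camera(name): name is "side" or "top" or "wrist"; returns a dict with "frame" (480x640x3 uint8, blue, green, red), "range_z" (480x640 float32, m along the optical axis (not along the pixel's ray), 0 where there is no reading), "vfov" (degrees; the focal length in pixels is half the picture's height over the tangent of half this angle, whatever the lens; pixels are square), "cx", "cy" (the principal point, pixels), "k1" (the pictures are not rectified: a ray, as slopes to the right and down, at radius r is drawn at 1 + k1 r^2 times it, then the intrinsics apply), "origin" and "orientation" of the camera in the world. Camera axes: x right, y down, z forward; pixel columns grow to the right and rows downward; lengths in m; the calibration is good to about 2 mm. A picture is of the moment at which its call begins.
- ctrl.sign_off(): hands the job in; it is judged then, once.
The state is a dict: "time": time; "qpos": joint angles; "dq": joint speeds; "joint_efforts": joint torques, N m; "eef_pos": TCP position; "tcp_rot": TCP orientation; "contact_force": force on the tool from outside, world axes, zero at the start; "wrist_torque": the same for the moment, N m; "opening": opening from 0.0 (shut) to 1.0 (fully open); "finger_force": force on a finger pad.
Only numpy, scipy, OpenCV 4.12 (cv2) and the standard library are available. Lean on these libraries where they do the work, as an engineer would, in place of code of your own. Each camera call takes 0.05 s, during which the arm holds its last target. There are 200 camera calls.

### The job

Put the television bench to bed for the night: first reach through the round guard opening in the bass amplifier's top and turn the sunk level knob until its white line points at the green dot, and only then switch off all four toggles of the power strip. Slide every remote lying on the bench lengthwise and fully home into a slot of its own in the bamboo caddy (any slot, either end first, any time), and leave the vase, dice cup, mug and coaster where they are.

Things in the scene. Friction and masses are not known exactly. Their poses are not given: they have to be found in the camera images.
- amp: bass amplifier, fixed black box 150 x 150 mm, 84 mm tall, origin at the centre of its underside, z up. Its aluminium top plate (10 mm thick, top face at z = 84 mm) is a guard with one central round opening 84 mm across; under it a well goes down to z = 30 mm, with the level knob in the middle
- green_dot (a point): centre of the green dot (12 mm wide, the night mark) on the amplifier's top face, 54 mm from the opening's centre, 0.60 rad clockwise (from above) of the amp's +x axis; the scale's other dots are small and dark
- knob_grip (a point): on the knob's vertical axis at grip height (z = 58 mm of the amp); axes are the amp's and do not turn with the knob. The knob is an upright charcoal bar 46 mm long, 12 mm wide, top at z = 66 mm (18 mm below the guard's top face), on a 48 mm disc whose top is at z = 35 mm. Fingers opened to 30 to 36 mm fit through the opening
- level_knob (a joint): knob angle in rad, 0 to 2.6, growing clockwise seen from above. The bar's white-lined half points along the amp's +x axis at 0 and is turned clockwise from it by this value, so at 0.60 it points at the green dot. Starts between 1.4 and 2.0, stays where it is left (friction 0.04 N m)
- strip: grey power strip housing, fixed, 250 mm along its x, 90 mm along y, 40 mm tall, origin at the centre of its underside, z up. Four red paddle toggles in a row along x: pivots at x = -60, -20, 20, 60 mm, all at y = +20 mm, on the top face. The black sockets beside them are empty
- toggle_row (a point): middle of the toggle row on the strip's top face, axes as the strip's. Paddles are 28 mm long, 16 wide, 6 thick. On: leaning 0.4 rad from upright to -x, tip 26 mm above the face. Off: over to +x, at most 1.0 rad past upright, tip 18 mm up. A closed fingertip 19 to 23 mm above the face, drawn along the row to +x from ahead of the first, turns each in passing
- toggle1 (a joint): toggle at x = -60 mm of the strip: 0 on, 1.4 at the off stop, upright at 0.4, counts as off beyond 0.85; stays where it is left, about 1 N moves it
- toggle2 (a joint): toggle at x = -20 mm of the strip: 0 on, 1.4 at the off stop, upright at 0.4, counts as off beyond 0.85; stays where it is left, about 1 N moves it
- toggle3 (a joint): toggle at x = 20 mm of the strip: 0 on, 1.4 at the off stop, upright at 0.4, counts as off beyond 0.85; stays where it is left, about 1 N moves it
- toggle4 (a joint): toggle at x = 60 mm of the strip: 0 on, 1.4 at the off stop, upright at 0.4, counts as off beyond 0.85; stays where it is left, about 1 N moves it
- caddy: bamboo remote caddy, fixed, 242 mm along its y, 83 mm along x, 32 mm tall. Origin at the middle of its front face's lower edge (on the table), x points into the slots, z up. Four level slots open in the front face (x = 0), centred at y = -90, -30, 30 and 90 mm, each 42 mm wide, 20 mm high (floor at z = 6 mm), 75 mm deep. The roof (underside z = 26 mm) covers only the first 35 mm; behind it the slots are open above
- bay1 (a point): where the middle of a remote is when it lies fully home in the slot at y = -90 mm of the caddy: 15 mm inside the front face, 13 mm above the table, axes as the caddy's; 45 mm of the remote then stick out
- bay2 (a point): where the middle of a remote is when it lies fully home in the slot at y = -30 mm of the caddy: 15 mm inside the front face, 13 mm above the table, axes as the caddy's; 45 mm of the remote then stick out
- bay3 (a point): where the middle of a remote is when it lies fully home in the slot at y = 30 mm of the caddy: 15 mm inside the front face, 13 mm above the table, axes as the caddy's; 45 mm of the remote then stick out
- bay4 (a point): where the middle of a remote is when it lies fully home in the slot at y = 90 mm of the caddy: 15 mm inside the front face, 13 mm above the table, axes as the caddy's; 45 mm of the remote then stick out
- remote_a_mid (a point): middle (half-way up) of the charcoal soundbar remote, a loose flat bar 120 x 34 x 14 mm, about 90 g, x along its length, z up; lies buttons up on the table. May be absent
- remote_b_mid (a point): middle (half-way up) of the white television remote, a loose flat bar 120 x 34 x 14 mm, about 90 g, x along its length, z up; lies buttons up on the table. May be absent
- remote_c_mid (a point): middle (half-way up) of the slate-blue media player remote, a loose flat bar 120 x 34 x 14 mm, about 90 g, x along its length, z up; lies buttons up on the table. May be absent
- remote_d_mid (a point): middle (half-way up) of the silver-grey disc player remote with red buttons, a loose flat bar 120 x 34 x 14 mm, about 90 g, x along its length, z up; lies buttons up on the table. May be absent
- dice_cup: red plastic dice cup, 76 mm across, 90 mm tall; bystander, origin at the centre of its underside
- vase: green glass vase, 66 mm across, 120 mm tall; bystander, origin at the centre of its underside
- coaster: dark silicone coaster, 92 mm across, 8 mm thick; bystander, origin at the centre of its underside
- mug: white mug, 80 mm across, 90 mm tall, handle at its +y, standing on the coaster; bystander, origin at the centre of its underside

How it is judged:
By the outcome, as a careful person would: the job done as asked, in the order asked, and still so for the second after the job is handed in, with the robot touching nothing.
Of remote_a, remote_b, remote_c, remote_d only 3 to 4 are there at a start; the rules pass over those that are not, and their reading is None.
At some moment in a run one of remote_a, remote_b, remote_c, remote_d may be knocked a few centimetres aside while the robot is not near it.
Once in a run the grip may slacken for a moment while it holds something.
It also fails if it takes over 210 s, if anything falls off the work surface, if the arm or the gripper's body presses on something with over 40 N, if the wrist force passes 120 N, or if a joint passes its speed limit or range.

## Working session

There is one attempt and no reset: what is moved stays moved. The work goes in short steps, Python scripts to look and compute and a shell command to move; the robot and the scene stay as the last step left them, time stands still between calls to the robot, and variables do not carry over. Pictures are saved under pics/ and viewed, at most 14 in all, crops included, and the job is handed in when it is done.

```bash
ls; mkdir -p pics
cat > h.py <<'E'
import numpy as np, cv2
from scipy.spatial.transform import Rotation as R
from plant import get_state, read_camera, ctrl
def K(c):
    f=240/np.tan(np.radians(c['vfov'])/2)
    return f
def ray(c,uv):
    f=K(c); uv=np.atleast_2d(np.asarray(uv,float)); d=(uv-[c['cx'],c['cy']])/f
    s=d.copy()
    for _ in range(20): s=d/(1+c['k1']*(s**2).sum(1,keepdims=True))
    return R.from_quat(c['orientation']).apply(np.c_[s,np.ones(len(s))]), np.array(c['origin'])
def onz(c,uv,z):
    d,o=ray(c,uv); return o+d*((z-o[2])/d[:,2])[:,None]
def proj(c,P):
    p=R.from_quat(c['orientation']).inv().apply(np.atleast_2d(P)-np.array(c['origin'])); s=p[:,:2]/p[:,2:]
    s=s*(1+c['k1']*(s**2).sum(1,keepdims=True)); return s*K(c)+[c['cx'],c['cy']]
def cloud(c):
    v,u=np.mgrid[0:480,0:640]; d,o=ray(c,np.c_[u.ravel(),v.ravel()])
    return (o+d*c['range_z'].reshape(-1,1)).reshape(480,640,3)
def delta(p,yaw=None):
    "world target -> tool shift mm from current measured pose"
    s=get_state(); r=R.from_quat(s['tcp_rot']); return r.inv().apply(np.array(p)-s['eef_pos'])*1000
def state():
    s=get_state(); M=R.from_quat(s['tcp_rot']).as_matrix()
    print('t',round(s['time'],2),'p',np.round(s['eef_pos'],4),'x',np.round(M[:,0],3),'y',np.round(M[:,1],3),'op',round(s['opening'],3),'F',np.round(s['contact_force'],1),'q',np.round(s['qpos'],2)); return s
E
python3 - <<'E'
from h import *
state()
for n in ('top','side','wrist'):
    c=read_camera(n); cv2.imwrite(f'pics/{n}0.png',c['frame'])
    print(n,c['origin'],c['orientation'],c['vfov'],c['cx'],c['cy'],c['k1'])
E
```

```text
pics
t 0.0 p [ 0.187  -0.6479  0.2299] x [0.961 0.277 0.   ] y [ 0.277 -0.961 -0.002] op 1.0 F [-0.6 -0.1 -0.6] q [-1.44  0.29  1.58 -0.    1.28 -0.15]
top [ 0.46874545 -0.04243081  1.1658311 ] [-0.69732496  0.71549807 -0.02544169  0.03395775] 49.45320912856329 316.6567804148682 238.4858552902668 -0.011695731971257879
side [0.23029514 0.98518594 0.86751034] [-0.15876038  0.8792208  -0.44382989  0.06914439] 47.128670893118596 316.0749599286824 239.8280079658227 -0.08520640904707681
wrist [ 0.25319588 -0.62878304  0.37344416] [ 0.79218891 -0.59509696 -0.08255727  0.10714773] 61.11019780831017 314.3893678511665 239.8012537569315 -0.09073859829770757
```

View pics/top0.png

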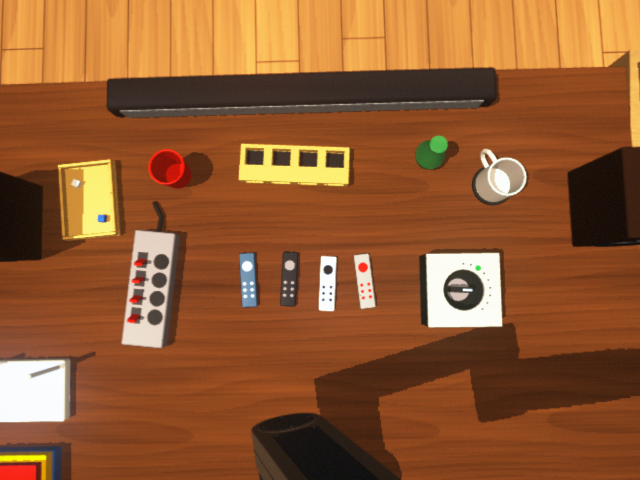

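View pics/side0.png

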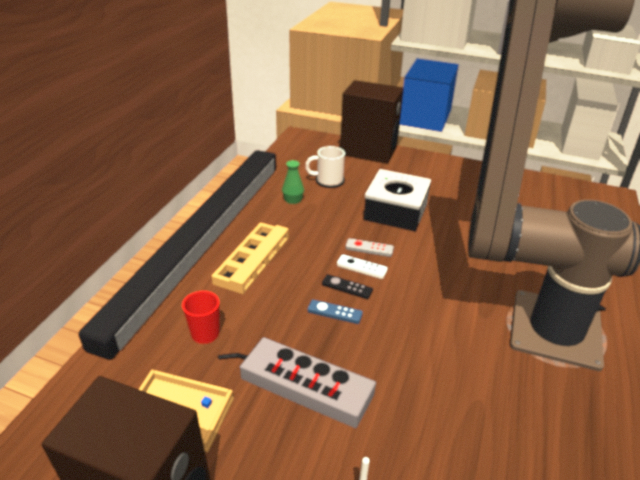

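The top view shows all four remotes: blue (248,280), charcoal (289,279), white (327,283) and silver (364,281). The caddy is at (295,165), the amp at (463,290) with its green dot at (478,268), and the strip at (151,288) with toggles around x≈137. The side view agrees with this.

```bash
cat >> h.py <<'E'
def rects(c,boxes,P=None):
    P=cloud(c) if P is None else P; out={}
    for n,(u0,v0,u1,v1,z0,z1,zt) in boxes.items():
        m=np.zeros((480,640),np.uint8); m[v0:v1,u0:u1]=((P[v0:v1,u0:u1,2]>z0)&(P[v0:v1,u0:u1,2]<z1))*255
        m=cv2.morphologyEx(m,cv2.MORPH_OPEN,np.ones((3,3),np.uint8))
        cs=cv2.findContours(m,cv2.RETR_EXTERNAL,cv2.CHAIN_APPROX_NONE)[0]
        if not cs: print(n,'none'); continue
        k=max(cs,key=cv2.contourArea)[:,0]
        w=onz(c,k,zt)[:,:2]
        r=cv2.minAreaRect((w*1000).astype(np.float32)); b=cv2.boxPoints(r)
        zm=np.median(P[...,2][m>0]); e=[b[1]-b[0],b[2]-b[1]]; L=max(e,key=np.linalg.norm); a=np.degrees(np.arctan2(L[1],L[0]))
        print(n,'c',np.round(r[0],1),'size',np.round(r[1],1),'long axis deg',round((a+90)%180-90,1),'zmed',round(zm*1000,1)); out[n]=(r,a)
    return out
REM={'c_blue':(225,235,268,325,.006,.03,.014),'a_char':(269,235,307,325,.006,.03,.014),'b_white':(308,235,345,325,.006,.03,.014),'d_silver':(345,235,390,325,.006,.03,.014)}
E
python3 - <<'E'
from h import *
c=read_camera('top'); P=cloud(c)
rects(c,{**REM,'amp':(400,230,530,345,.074,.1,.084),'strip':(110,215,200,360,.034,.06,.04),'caddy':(225,130,365,200,.026,.05,.032)},P)
f=c['frame'].astype(int); B,G,Rr=f[...,0],f[...,1],f[...,2]
g=(G>Rr+50)&(G>B+50); g[:, :455]=0; g[:240]=0; v,u=np.nonzero(g); print('dot',u.mean(),v.mean(),len(u),onz(c,[u.mean(),v.mean()],.084))
# opening circle
amp=np.zeros((480,640),np.uint8); amp[250:330,420:505]=(f[250:330,420:505].sum(2)<300)*255
k=max(cv2.findContours(amp,cv2.RETR_EXTERNAL,cv2.CHAIN_APPROX_NONE)[0],key=cv2.contourArea); w=onz(c,k[:,0],.084)[:,:2]*1000
print('hole',cv2.fitEllipse(w.astype(np.float32)))
r=(Rr>G+80)&(Rr>B+80); r[:,:120]=0; r[:,150:]=0; r[:245]=0;r[340:]=0
n,l,s,ce=cv2.connectedComponentsWithStats(r.astype(np.uint8)); print('red',s[1:,4],ce[1:])
o=cv2.resize(f[245:335,415:510].astype(np.uint8),(570,540),interpolation=cv2.INTER_CUBIC); cv2.imwrite('pics/amp1.png',o)
E
```

```text
c_blue c [479.  124.5] size [119.5  34.8] long axis deg 2.4 zmed 13.7
a_char c [479.   34.3] size [ 34.  117.7] long axis deg -4.0 zmed 14.1
b_white c [467.1 -49.8] size [ 33.8 119.4] long axis deg -3.8 zmed 14.0
d_silver c [ 470.3 -131.5] size [119.4  34.3] long axis deg 5.7 zmed 13.8
amp c [ 447.  -329.9] size [153.2 149.8] long axis deg 88.6 zmed 84.2
strip c [465.7 337.2] size [ 90.7 249.3] long axis deg -6.5 zmed 39.9
caddy c [710.4  18.2] size [241.8  39.5] long axis deg 86.7 zmed 31.8
dot 477.76 267.64 25 [[ 0.49080568 -0.3620236   0.084     ]]
hole ((447.3829345703125, -327.344482421875), (190.80596923828125, 205.64862060546875), 6.526751518249512)
red [62 52 60 73] [[139.19354839 262.        ]
 [136.76923077 280.        ]
 [134.58333333 298.96666667]
 [132.38356164 318.06849315]]
```

View pics/amp1.png

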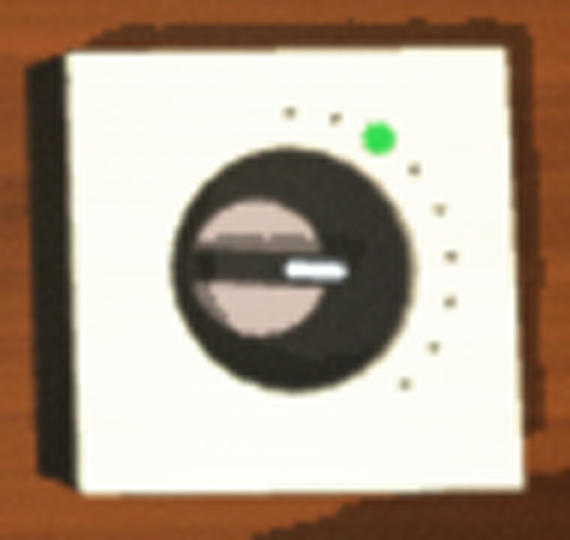

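The crop shows the white line pointing image-right, from (285,268) to (346,270), and the green dot up-right at (378,138). So the knob is about 55° clockwise of the dot.

Run:
```python
from h import *
c=read_camera('top'); P=cloud(c); f=c['frame'].astype(int)
m=np.zeros((480,640),np.uint8); m[282:298,455:482]=(f[282:298,455:482].min(2)>130)*255
v,u=np.nonzero(m); k=u>462; 
s=np.zeros_like(f[...,0]); s[284:297,461:478]=f[284:297,461:478].min(2); v,u=np.nonzero((s>150)); w=onz(c,np.c_[u,v],.066)[:,:2]*1000
print(len(u),w.mean(0)); l=cv2.fitLine(w.astype(np.float32),cv2.DIST_L2,0,.01,.01).ravel(); print('line',l,np.degrees(np.arctan2(l[1],l[0])))
print('centre->line', w.mean(0)-[447,-328.5])
for U in (269,297,322,283,308): print(U,np.round(P[140:192:2,U,0]*1000).astype(int),np.round(P[140:192:2,U,2]*1000).astype(int))
print('amp axis pts',onz(c,[463,290],.084))
g=f[...,1]; amp=np.zeros((480,640),np.uint8); amp[265:315,435:492]=(f[265:315,435:492].sum(2)<380)*255
k=max(cv2.findContours(amp,cv2.RETR_EXTERNAL,cv2.CHAIN_APPROX_NONE)[0],key=cv2.contourArea)[:,0]; print(cv2.contourArea(k)); w=onz(c,k,.084)[:,:2]*1000; print(cv2.fitEllipse(w.astype(np.float32)))
print('knob goal to tool delta', delta([.447,-.329,.2]))
```

```text
46 [ 440.57703263 -338.63525248]
line [   0.67666405   -0.7362919   440.57703    -338.63525   ] -47.41649
centre->line [ -6.42296737 -10.13525248]
269 [795 791 787 775 770 766 761 757 753 748 743 740 734 728 724 720 714 711
 706 701 697 696 694 690 685 680] [ 1 -1 -3 27 28 23 26 25 24 24 26 19 26 34 29 28 33 29 32 30 31 13  0 -1
  0  1]
297 [794 789 784 772 768 765 759 755 751 745 742 738 732 726 722 717 712 708
 704 700 695 693 692 688 683 678] [ 1 -1  1 29 26 23 27 24 25 28 24 22 28 35 33 35 35 32 33 31 34 22  2 -1
  1  1]
322 [792 787 783 778 767 763 758 754 749 744 740 735 731 726 720 715 711 707
 703 698 694 688 689 686 682 677] [ 0  4  0  0 27 23 25 23 25 27 27 28 25 28 31 34 33 30 30 32 31 38 10  2
 -1  1]
283 [794 790 785 774 770 769 765 761 756 751 746 742 737 727 723 718 714 709
 705 700 696 697 693 688 684 679] [ 2  1  1 27 23 11  7  4  5  7  8  6  7 33 31 34 30 32 33 32 32  6  0  2
 -2  3]
308 [793 788 784 771 768 766 763 759 755 751 745 741 736 732 721 716 712 708
 703 699 694 689 690 687 682 677] [ 0  1  0 29 25 15  7  7  4  4  7  5  8  6 33 36 33 31 34 31 33 35  9  2
  1  2]
amp axis pts [[ 0.4456089  -0.32935208  0.084     ]]
1207.0
((446.7265930175781, -329.8249816894531), (80.11149597167969, 81.06414031982422), 91.59469604492188)
knob goal to tool delta [ 338.23911314 -234.65766996   30.95581384]
```

```bash
python3 -m crank '[[[42,-29,0],-8,0],[[84,-58,0],-16,0],[[126,-87,0],-24,40],[[169,-117,0],-32,80],[[211,-147,0],-40,150],[[253,-176,0],-48,155],[[296,-206,0],-56,155],[[338,-235,0],-64,155],[[338,-236,0],-72,155],[[338,-236,0],-73,155]]'
python3 - <<'E'
from h import *
state(); c=read_camera('wrist'); cv2.imwrite('pics/w1.png',c['frame'])
np.save('c1.npy',c,allow_pickle=True); print(proj(c,[[.4467,-.3298,.084],[.4467,-.3298,.066],[.4908,-.362,.084]]))
E
```

```text
time: 1.25
eef_pos: [0.4475, -0.3262, 0.2313]
tcp_rot: [0.711, 0.703, 0.0, -0.0]
contact_force: [-0.3, -0.6, -0.8]
opening: 0.394
finger_force: 0.0
t 1.25 p [ 0.4475 -0.3262  0.2313] x [0.011 1.    0.   ] y [ 1.    -0.011  0.   ] op 0.394 F [-0.3 -0.6 -0.8] q [-0.81  0.02  1.88  0.    1.25 -0.8 ]
[[312.08551438 228.78545694]
 [312.18851956 223.19813963]
 [370.65546502 269.37319614]]
```

View pics/w1.png

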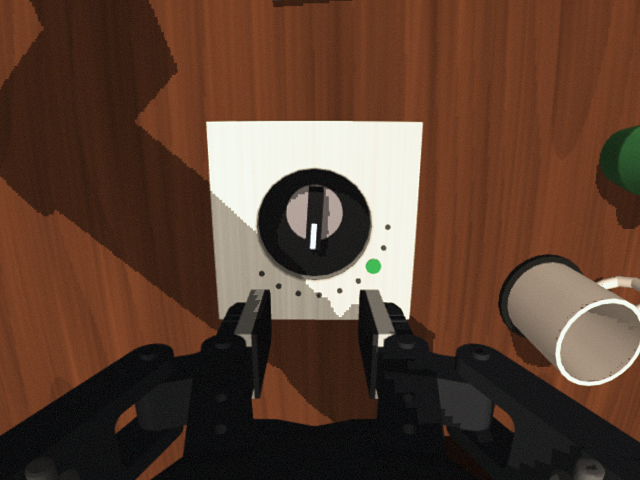

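The wrist view shows the hole centred near (314,223), the white line from (315,224) to (313,248) and the green dot at (373,266).

```bash
cat >> h.py <<'E'
def knob(c,box=(262,170,368,278)):
    f=c['frame'].astype(int); u0,v0,u1,v1=box
    m=np.zeros((480,640),np.uint8); m[v0-6:v1+6,u0-6:u1+6]=(f[v0-6:v1+6,u0-6:u1+6].max(2)<60)*255
    k=max(cv2.findContours(m,cv2.RETR_EXTERNAL,cv2.CHAIN_APPROX_NONE)[0],key=cv2.contourArea)[:,0]
    e=cv2.fitEllipse((onz(c,cv2.convexHull(k)[:,0],.084)[:,:2]*1000).astype(np.float32)); print('hole',np.round(e[0],1),np.round(e[1],1))
    s=np.zeros((480,640),np.uint8); s[v0:v1,u0:u1]=(f[v0:v1,u0:u1].min(2)>215)*255
    n,l,st,ce=cv2.connectedComponentsWithStats(s); cc=np.array(e[0])
    for i in range(1,n):
        if st[i,4]<40: continue
        v,u=np.nonzero(l==i); w=onz(c,np.c_[u,v],.066)[:,:2]*1000; d,V=np.linalg.eigh(np.cov(w.T)); a=V[:,1]
        if a@(w.mean(0)-cc)<0: a=-a
        print('line',st[i,4],'mean',np.round(w.mean(0),1),'dir',np.degrees(np.arctan2(a[1],a[0])).round(1),'elong',np.sqrt(d).round(1))
    g=(f[...,1]>f[...,2]+60)&(f[...,1]>f[...,0]+60); n,l,st,ce=cv2.connectedComponentsWithStats(g.astype(np.uint8))
    for i in range(1,n):
        if st[i,4]>60 and st[i,4]<400:
            w=onz(c,ce[i],.084)[0,:2]*1000; q=w-cc; print('dot',np.round(w,1),'dir',np.degrees(np.arctan2(q[1],q[0])).round(1),np.linalg.norm(q).round(1))
E
python3 - <<'E'
from h import *
c=np.load('c1.npy',allow_pickle=True).item(); knob(c)
w=onz(c,[[315,187],[314,249]],.066); print(w)
E
```

```text
hole [ 447.9 -326.1] [80.3 81.8]
line 360 mean [ 416.1 -294.1] dir -145.0 elong [3.4 6.8]
line 394 mean [ 481.4 -295.1] dir -37.6 elong [3.6 7.2]
line 109 mean [ 447.2 -339.7] dir -94.5 elong [1.  5.6]
line 344 mean [ 482.6 -368. ] dir -134.8 elong [4.  7.3]
dot [ 492.5 -359.3] dir -36.7 55.6
[[ 0.44917011 -0.30150303  0.066     ]
 [ 0.44789176 -0.35082092  0.066     ]]
```

```bash
python3 -m crank '[[[-1.5,0,30],2,152],[[-1.5,0,60],3,152],[[-1.5,0,90],3,152],[[-1.5,0,120],3,152],[[-1.5,0,140],3,152],[[-1.5,0,155],3,152],[[-1.5,0,170],3,152],[[-1.5,0,180],3,152],[[-1.5,0,188],3,152],[[-1.5,0,189],3,152]]' 40
python3 -m crank '[[[0,0,0],0,200],[[0,0,0],0,255],[[0,0,0],0,255],[[0,0,0],0,255],[[0,0,0],0,255]]' 40
python3 -c "
from h import *
state()"
```

```text
time: 2.3
eef_pos: [0.4461, -0.3295, 0.0416]
tcp_rot: [0.731, 0.682, -0.0, -0.001]
contact_force: [-0.1, 0.1, -0.2]
opening: 0.399
finger_force: 0.0
time: 2.8
eef_pos: [0.4471, -0.33, 0.0432]
tcp_rot: [0.731, 0.683, 0.0, 0.001]
contact_force: [1.3, 0.4, 1.6]
opening: 0.13
finger_force: 42.3
t 2.8 p [ 0.4471 -0.33    0.0432] x [ 0.068  0.998 -0.001] y [ 0.998 -0.068  0.002] op 0.13 F [1.3 0.4 1.6] q [-0.82  0.26  1.99  0.    0.89 -0.75]
```

```bash
python3 -m crank '[[[0,0,0],-6,255],[[0,0,0],-12,255],[[0,0,0],-18,255],[[0,0,0],-24,255],[[0,0,0],-30,255],[[0,0,0],-36,255],[[0,0,0],-42,255],[[0,0,0],-48,255],[[0,0,0],-54,255],[[0,0,0],-57.5,255]]'
python3 -m crank '[[[0,0,0],0,255],[[0,0,0],0,255],[[0,0,0],0,255]]'
python3 -c "
from h import *
s=state();M=R.from_quat(s['tcp_rot']).as_matrix();print(np.degrees(np.arctan2(M[1,0],M[0,0])))"
```

```text
time: 3.8
eef_pos: [0.4481, -0.3296, 0.0432]
tcp_rot: [0.311, 0.95, 0.0, 0.002]
contact_force: [4.5, 1.7, 1.4]
opening: 0.132
finger_force: 42.3
time: 4.1
eef_pos: [0.4481, -0.3296, 0.0432]
tcp_rot: [0.313, 0.95, 0.0, 0.002]
contact_force: [4.6, 1.4, 2.0]
opening: 0.129
finger_force: 42.2
t 4.1 p [ 0.4481 -0.3296  0.0432] x [-0.804  0.594 -0.004] y [0.594 0.804 0.002] op 0.129 F [4.6 1.4 2. ] q [-0.82  0.26  1.99  0.    0.89 -1.75]
143.56032776568787
```

```bash
python3 -m crank '[[[0,0,0],0,200],[[0,0,0],0,155],[[0,0,0],0,152],[[0,0,0],0,152],[[0,0,-15],0,152],[[0,0,-40],0,152],[[0,0,-80],0,152],[[0,0,-120],0,152],[[0,0,-160],0,152],[[0,0,-187],0,152]]'
python3 -m crank '[[[0,0,0],0,152],[[0,0,0],0,152]]'
python3 - <<'E'
from h import *
state(); c=read_camera('wrist'); cv2.imwrite('pics/w2.png',c['frame'])
np.save('c1.npy',c,allow_pickle=True); knob(c)
E
```

```text
time: 5.1
eef_pos: [0.4471, -0.3304, 0.2343]
tcp_rot: [0.312, 0.95, -0.001, 0.002]
contact_force: [0.7, -0.6, 0.4]
opening: 0.401
finger_force: 0.0
time: 5.3
eef_pos: [0.4465, -0.3298, 0.2306]
tcp_rot: [0.312, 0.95, -0.001, 0.001]
contact_force: [0.3, -0.3, -0.5]
opening: 0.403
finger_force: 0.0
t 5.3 p [ 0.4465 -0.3298  0.2306] x [-0.805  0.594 -0.002] y [ 0.594  0.805 -0.   ] op 0.403 F [ 0.3 -0.3 -0.5] q [-0.82  0.02  1.88 -0.    1.24 -1.75]
hole [ 446.6 -326.8] [80.3 82.1]
line 60 mean [ 404.  -330.1] dir -90.9 elong [1.3 2.8]
line 210 mean [ 442.4 -282. ] dir 13.4 elong [2.6 4.9]
line 124 mean [ 457.8 -334.9] dir -36.1 elong [1.1 5.8]
line 509 mean [ 461.9 -379.5] dir -162.4 elong [4.7 9.2]
line 407 mean [ 501.6 -327.5] dir 82.9 elong [4.  8.5]
dot [ 492.7 -359.1] dir -35.0 56.3
```

View pics/w2.png

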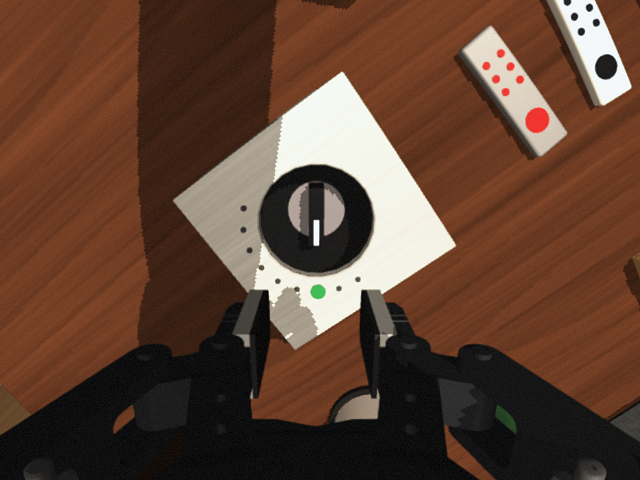

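The wrist view shows the white line (316,220→245) pointing straight at the green dot (318,292), so the knob is set. The toggles are next.

```bash
python3 -m crank '[[[17,33,0],0,152],[[34,66,0],-5,200],[[51,99,0],-10,255],[[68,132,0],-15,255],[[85,165,0],-20,255],[[102,198,0],-25,255],[[119,231,0],-30,255],[[136,264,0],-30,255],[[153,297,0],-30,255],[[153,297,0],-30,255]]'
python3 - <<'E'
from h import *
state(); a=np.radians(-6.5); x=np.array([np.cos(a),np.sin(a)]); y=np.array([-x[1],x[0]])
for sx in (-100,95):
  p=np.array([465.7,337.2])+sx*x+20*y; print(sx,p, delta([p[0]/1000,p[1]/1000,.12]), delta([p[0]/1000,p[1]/1000,.061]))
c=read_camera('top'); rects(c,REM)
E
```

```text
time: 6.35
eef_pos: [0.4984, 0.0038, 0.227]
tcp_rot: [0.053, 0.999, 0.001, -0.002]
contact_force: [-0.2, -0.5, -0.4]
opening: 0.002
finger_force: 0.0
t 6.35 p [0.4984 0.0038 0.227 ] x [-0.994  0.107  0.004] y [0.107 0.994 0.002] op 0.002 F [-0.2 -0.5 -0.4] q [-0.2  -0.1   2.    0.    1.25 -1.66]
-100 [368.60687871 368.39175849] [167.50497824 348.48350604 108.29535766] [167.24134788 348.39248254 167.29469845]
95 [562.35339056 346.31713181] [-27.48892133 347.21207428 107.42209294] [-27.75255169 347.12105078 166.42143373]
c_blue c [432.7 111.5] size [ 8.8 24.1] long axis deg -0.9 zmed 14.0
a_char c [439.6  37.6] size [33.1 37.2] long axis deg -1.4 zmed 13.8
b_white c [446.  -55.7] size [20.2 78.2] long axis deg -6.4 zmed 13.9
d_silver c [ 470.2 -131.6] size [119.4  34.1] long axis deg 5.3 zmed 14.0
```

```bash
python3 -m crank '[[[17,35,0],0,255],[[34,70,0],0,255],[[51,105,0],0,255],[[68,140,0],0,255],[[85,175,0],0,255],[[102,210,0],0,255],[[119,245,0],0,255],[[136,280,0],0,255],[[153,315,30],0,255],[[168,348,60],0,255]]'
python3 -m crank '[[[0,0,35],0,255],[[0,0,70],0,255],[[0,0,90],0,255],[[0,0,90],0,255],[[0,0,90],0,255]]'
python3 - <<'E'
from h import *
state(); a=np.radians(-6.5); x=np.array([np.cos(a),np.sin(a)]); y=np.array([-x[1],x[0]])
for sx in (-100,95):
  p=np.array([465.7,337.2])+sx*x+20*y; print(sx,p, delta([p[0]/1000,p[1]/1000,.061]))
E
```

```text
time: 7.4
eef_pos: [0.3718, 0.3654, 0.1687]
tcp_rot: [0.057, 0.998, 0.0, 0.001]
contact_force: [0.0, -0.3, -0.6]
opening: 0.002
finger_force: 0.0
time: 7.9
eef_pos: [0.3718, 0.3638, 0.0788]
tcp_rot: [0.057, 0.998, -0.001, -0.001]
contact_force: [0.2, 0.3, 0.7]
opening: -0.002
finger_force: 0.0
t 7.9 p [0.3718 0.3638 0.0788] x [-0.994  0.113  0.001] y [ 0.113  0.994 -0.001] op -0.002 F [0.2 0.3 0.7] q [ 0.58  0.13  2.06 -0.    0.95 -0.88]
-100 [368.60687871 368.39175849] [ 3.64940848  4.2202297  17.80658159]
95 [562.35339056 346.31713181] [-191.35043349    4.16437502   17.56468833]
```

```bash
python3 -m crank '[[[2,4,10],0,255],[[2,4,18],0,255],[[2,4,18],0,255],[[-15,4,18],0,255],[[-30,4,18],0,255],[[-45,4,18],0,255],[[-60,4,18],0,255],[[-75,4,18],0,255],[[-90,4,18],0,255],[[-105,4,18],0,255]]'
python3 -m crank '[[[-15,0,0],0,255],[[-30,0,0],0,255],[[-45,0,0],0,255],[[-60,0,0],0,255],[[-75,0,0],0,255],[[-88,0,0],0,255],[[-88,0,0],0,255],[[-88,0,-30],0,255],[[-88,0,-70],0,255],[[-88,0,-120],0,255]]'
python3 -m crank '[[[0,-40,-20],0,180],[[0,-80,-20],0,120],[[0,-120,-20],0,120],[[0,-120,-20],0,120]]'
python3 - <<'E'
from h import *
state()
c=read_camera('side'); cv2.imwrite('pics/s1.png',cv2.resize(c['frame'][320:440,220:400],(720,480)))
c=read_camera('top');rects(c,REM)
E
```

```text
time: 8.9
eef_pos: [0.4777, 0.3568, 0.0613]
tcp_rot: [0.056, 0.998, -0.0, -0.0]
contact_force: [-1.0, 0.5, 0.7]
opening: 0.001
finger_force: 0.6
time: 9.9
eef_pos: [0.5619, 0.3466, 0.1798]
tcp_rot: [0.056, 0.998, -0.001, -0.003]
contact_force: [0.1, 0.7, -0.1]
opening: 0.002
finger_force: 0.0
time: 10.3
eef_pos: [0.5496, 0.2246, 0.2015]
tcp_rot: [0.058, 0.998, -0.001, -0.0]
contact_force: [-0.1, -0.3, 0.2]
opening: 0.526
finger_force: 0.0
t 10.3 p [0.5496 0.2246 0.2015] x [-0.993  0.115  0.   ] y [ 0.115  0.993 -0.001] op 0.526 F [-0.1 -0.3  0.2] q [ 0.22  0.14  1.81 -0.    1.2  -1.24]
c_blue c [479.  124.6] size [119.5  34.7] long axis deg 2.4 zmed 13.8
a_char c [479.2  34.3] size [ 34.3 118.2] long axis deg -4.3 zmed 13.7
b_white c [467.1 -49.8] size [ 33.8 119.4] long axis deg -3.8 zmed 14.0
d_silver c [ 470.3 -131.6] size [119.4  34.1] long axis deg 5.7 zmed 14.0
```

View pics/s1.png

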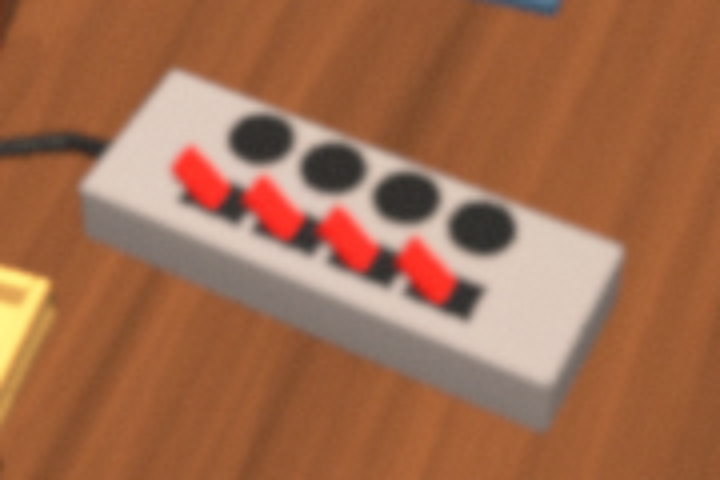

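The side crop shows all four red paddles leaning towards the cable end (+x), so they are off. Now the remotes, starting with the blue one.

```bash
cat >> h.py <<'E'
CA=np.radians(-3.3); CX=np.array([np.cos(CA),np.sin(CA)]); CY=np.array([-CX[1],CX[0]]); CF=np.array([692.9,19.2])
def go(p,z,ang):
    "p mm xy, z mm, ang deg = wanted tool x dir; prints tool shift and yaw from current measured pose"
    s=get_state(); M=R.from_quat(s['tcp_rot']).as_matrix(); y0=np.degrees(np.arctan2(M[1,0],M[0,0]))
    print('shift',np.round(delta([p[0]/1000,p[1]/1000,z/1000]),1),'yaw',round(-((ang-y0+180)%360-180),1))
def gr(cx,cy,a,back=35,z=60):
    a_=np.radians(a); go((cx-back*np.cos(a_),cy-back*np.sin(a_)),z,a+180)
def bay(y,x,z,back=35):
    "grip point when remote middle at caddy x, y"
    go(CF+(x-back)*CX+y*CY,z,180-3.3)
E
python3 -c "
from h import *
gr(479,124.6,2.4)"
```

```text
shift [  93.6 -115.8  141.4] yaw -8.9
```

```bash
python3 -m crank '[[[16,-20,10],0,120],[[32,-40,20],-3,120],[[48,-60,40],-6,120],[[64,-80,60],-9,120],[[80,-100,90],-9,120],[[94,-116,115],-9,120],[[94,-116,141],-9,120],[[94,-116,141],-9,120],[[94,-116,141],-9,120]]' 60
python3 - <<'E'
from h import *
state(); gr(479,124.6,2.4,z=0); c=read_camera('wrist'); cv2.imwrite('pics/w3.png',c['frame'])
E
```

```text
time: 11.3
eef_pos: [0.4443, 0.124, 0.0606]
tcp_rot: [-0.023, 1.0, 0.0, -0.0]
contact_force: [0.5, -0.4, 1.0]
opening: 0.526
finger_force: 0.0
t 11.3 p [0.4443 0.124  0.0606] x [-0.999 -0.046  0.   ] y [-0.046  0.999  0.   ] op 0.526 F [ 0.5 -0.4  1. ] q [ 0.05  0.03  2.21  0.    0.9  -1.57]
shift [ 0.3 -0.9 60.6] yaw 0.3
```

View pics/w3.png

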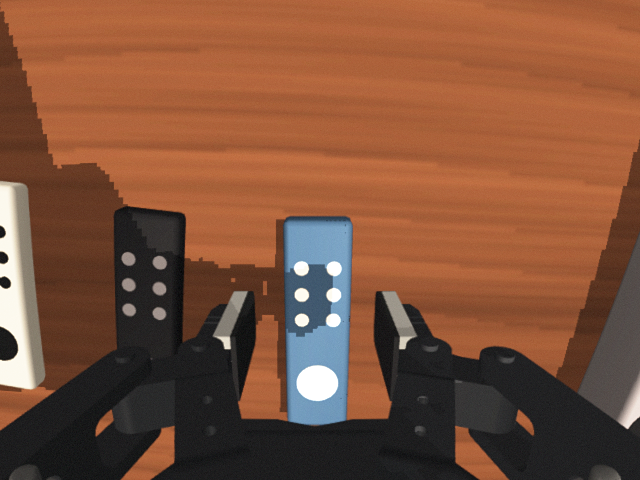

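The blue remote sits centred between the fingers at about u=318. Descending and gripping.

```bash
python3 -m crank '[[[0,-1,20],0,120],[[0,-1,40],0,120],[[0,-1,55],0,120],[[0,-1,60],0,120],[[0,-1,60],0,180],[[0,-1,60],0,255],[[0,-1,60],0,255],[[0,-1,60],0,255],[[0,-1,60],0,255]]' 60
python3 -m crank '[[[0,0,-10],0,255],[[0,0,-25],0,255],[[0,0,-40],0,255],[[0,0,-40],0,255]]'
python3 - <<'E'
from h import *
state(); bay(90,-70,40); bay(90,-70,13); c=read_camera('side'); cv2.imwrite('pics/s2.png',cv2.resize(c['frame'][200:360,200:420],(660,480)))
E
```

```text
time: 12.25
eef_pos: [0.4448, 0.1223, 0.0012]
tcp_rot: [-0.023, 1.0, 0.0, 0.001]
contact_force: [-1.4, -0.2, 2.3]
opening: 0.379
finger_force: 61.2
time: 12.65
eef_pos: [0.4458, 0.1223, 0.0427]
tcp_rot: [-0.023, 1.0, 0.0, 0.003]
contact_force: [0.5, -0.3, -0.2]
opening: 0.377
finger_force: 60.7
t 12.65 p [0.4458 0.1223 0.0427] x [-0.999 -0.045 -0.005] y [-0.045  0.999 -0.   ] op 0.377 F [ 0.5 -0.3 -0.2] q [ 0.05  0.07  2.22 -0.    0.85 -1.57]
shift [-146.9  -13.8    3.4] yaw 5.9
shift [-146.8  -13.8   30.4] yaw 5.9
```

View pics/s2.png

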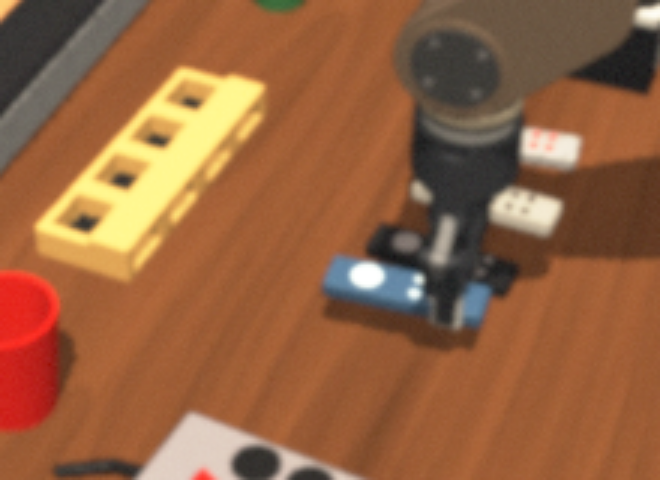

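The blue remote is held level at about (410,290) in the crop. I'll line it up with the left-hand slot, bay4.

```bash
python3 -m crank '[[[-25,-3,0],1,255],[[-50,-5,0],2,255],[[-75,-8,0],3,255],[[-100,-10,10],4,255],[[-125,-12,20],5,255],[[-140,-14,30],6,255],[[-146,-14,33],6,255],[[-146,-14,33],6,255],[[-146,-14,33],6,255]]'
python3 - <<'E'
from h import *
state(); bay(90,-70,10); bay(90,15,10); c=read_camera('top'); cv2.imwrite('pics/t2.png',cv2.resize(c['frame'][120:220,200:360],(800,500)))
P=cloud(c); v,u=np.nonzero((P[...,2]>.026)&(P[...,2]<.036)&(np.arange(480)[:,None]<200)&(np.arange(480)[:,None]>135)&(np.arange(640)[None]>230)&(np.arange(640)[None]<360))
m=np.zeros((480,640),np.uint8);m[v,u]=255; 
# roof centre line via dark openings
f=c['frame'].sum(2); d=np.zeros((480,640),np.uint8); d[140:175,235:355]=(f[140:175,235:355]<200)*255
n,l,s,ce=cv2.connectedComponentsWithStats(d)
for i in range(1,n):
    if s[i,4]>60:
        w=onz(c,ce[i],.006)[0]*1000; q=w[:2]-CF; print('pocket',np.round(w[:2],1),'caddy',np.round([q@CX,q@CY],1),s[i,4])
E
```

```text
time: 13.6
eef_pos: [0.5895, 0.1149, 0.0069]
tcp_rot: [0.03, 1.0, -0.0, -0.001]
contact_force: [0.1, 0.2, -1.3]
opening: 0.381
finger_force: 60.7
t 13.6 p [0.5895 0.1149 0.0069] x [-0.998  0.059  0.002] y [ 0.059  0.998 -0.   ] op 0.381 F [ 0.1  0.2 -1.3] q [ 0.02  0.4   1.88  0.    0.86 -1.49]
shift [-3.8  0.4 -3.1] yaw -0.1
shift [-88.8   0.5  -3.2] yaw -0.1
pocket [ 738.4 -112.6] caddy [  53. -129.] 92
pocket [755.5 107.9] caddy [57.4 92.1] 200
pocket [751.7  47.6] caddy [57.  31.7] 209
pocket [747.8 -13.4] caddy [ 56.7 -29.4] 209
pocket [743.6 -74. ] caddy [ 56.  -90.2] 209
```

View pics/t2.png

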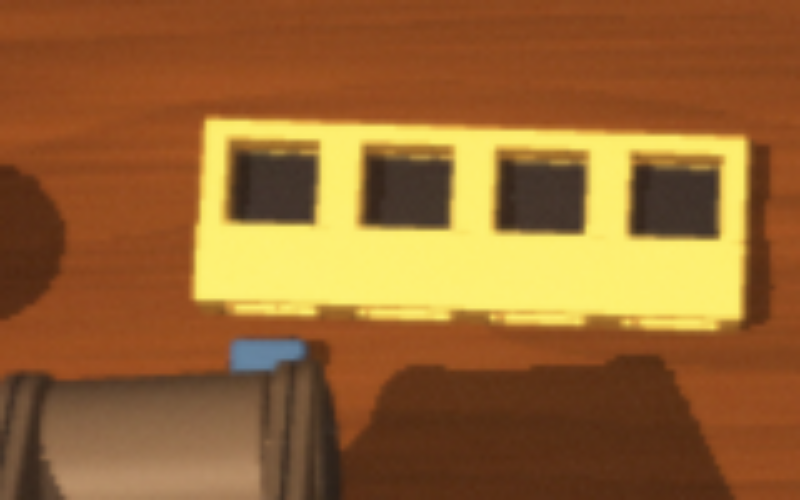

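The blue remote's front at (268,345) lines up with the leftmost slot opening at (270,310). Sliding it in.

```bash
python3 -m crank '[[[0,1.5,-3],0,255],[[-5,1.5,-3],0,255],[[-15,1.5,-3],0,255],[[-27,1.5,-3],0,255],[[-39,1.5,-3],0,255],[[-51,1.5,-3],0,255],[[-63,1.5,-3],0,255],[[-73,1.5,-3],0,255],[[-80,1.5,-3],0,255],[[-80,1.5,-3],0,255]]'
python3 -m crank '[[[-2,0,0],0,255],[[-4,0,0],0,255],[[-6,0,0],0,255],[[-8,0,0],0,255],[[-9,0,0],0,255],[[-9,0,0],0,255]]'
python3 -c "
from h import *
state();bay(90,15,10)"
```

```text
time: 14.65
eef_pos: [0.6717, 0.1113, 0.0104]
tcp_rot: [0.03, 1.0, 0.0, 0.0]
contact_force: [0.0, 0.1, -0.7]
opening: 0.379
finger_force: 60.7
time: 15.25
eef_pos: [0.6775, 0.1113, 0.0097]
tcp_rot: [0.03, 1.0, -0.0, -0.003]
contact_force: [-6.3, -0.3, 0.8]
opening: 0.379
finger_force: 60.9
t 15.25 p [0.6775 0.1113 0.0097] x [-0.998  0.06   0.005] y [ 0.06   0.998 -0.   ] op 0.379 F [-6.3 -0.3  0.8] q [ 0.02  0.55  1.66  0.    0.94 -1.5 ]
shift [-0.7 -1.  -0.3] yaw -0.1
```

```bash
python3 -m crank '[[[0,0,0],0,200],[[0,0,0],0,135],[[0,0,0],0,125],[[0,0,0],0,125],[[0,0,-20],0,125],[[0,0,-50],0,125],[[20,0,-90],0,125],[[70,0,-90],0,120],[[120,0,-90],0,120],[[170,-40,-90],0,120]]'
python3 - <<'E'
from h import *
state(); c=read_camera('top'); P=cloud(c); rects(c,{**REM,'blueIn':(240,175,285,225,.006,.024,.02)},P)
f=c['frame'].astype(int); b=(f[...,0]>f[...,2]+25); v,u=np.nonzero(b[140:230,240:290]); w=onz(c,np.c_[u+240,v+140],.02)[:,:2]*1000; q=w-CF; print('blue caddy x',np.percentile(q@CX,[0,2,98,100]),'y',(q@CY).min(),(q@CY).max())
E
```

```text
time: 16.25
eef_pos: [0.517, 0.091, 0.1008]
tcp_rot: [0.028, 1.0, 0.0, 0.001]
contact_force: [-0.2, -0.8, 0.3]
opening: 0.529
finger_force: 0.0
t 16.25 p [0.517  0.091  0.1008] x [-0.998  0.056 -0.001] y [0.056 0.998 0.001] op 0.529 F [-0.2 -0.8  0.3] q [-0.02  0.11  2.04  0.    0.99 -1.53]
c_blue none
a_char c [479.2  34.3] size [ 34.2 118.2] long axis deg -4.3 zmed 13.9
b_white c [467.1 -49.8] size [ 33.8 119.4] long axis deg -3.8 zmed 14.0
d_silver c [ 470.3 -131.5] size [119.4  34.3] long axis deg 5.7 zmed 14.1
blueIn c [674.2 108.3] size [33.7 47.3] long axis deg -1.6 zmed 19.4
blue caddy x [-45.51565867 -44.94983911  72.25597419  72.79587554] y 72.53945776029357 106.09369097010136
```

Blue is home: 45 mm sticks out. Next is charcoal.

```bash
python3 -c "
from h import *
gr(479.2,34.3,-4.2,z=60)"
```

```text
shift [ 60.1 -54.3  37.5] yaw 0.9
```

```bash
python3 -m crank '[[[20,-18,0],1,120],[[40,-36,10],1,120],[[60,-54,37],1,120],[[60,-54,37],1,120],[[60,-54,37],1,120]]'
python3 -c "
from h import *
state();gr(479.2,34.3,-4.2,z=0);c=read_camera('top');rects(c,REM)"
```

```text
time: 16.8
eef_pos: [0.4559, 0.0387, 0.0635]
tcp_rot: [0.039, 0.999, 0.0, 0.0]
contact_force: [0.3, -0.1, 0.8]
opening: 0.527
finger_force: 0.0
t 16.8 p [0.4559 0.0387 0.0635] x [-0.997  0.078 -0.001] y [0.078 0.997 0.   ] op 0.527 F [ 0.3 -0.1  0.8] q [-0.14  0.02  2.22  0.    0.9  -1.63]
shift [11.5 -2.8 63.5] yaw -0.3
c_blue none
a_char c [517.6  31.5] size [33.3 39.8] long axis deg -1.5 zmed 14.0
b_white c [467.1 -49.8] size [ 33.8 119.4] long axis deg -3.7 zmed 13.9
d_silver c [ 470.3 -131.6] size [119.4  34.1] long axis deg 5.7 zmed 13.9
```

```bash
python3 -m crank '[[[11,-3,20],0,120],[[11,-3,40],0,120],[[11,-3,57],0,120],[[11,-3,63],0,120],[[11,-3,63],0,180],[[11,-3,63],0,255],[[11,-3,63],0,255],[[11,-3,63],0,255],[[11,-3,63],0,255]]' 60
python3 -m crank '[[[0,0,-10],0,255],[[0,0,-25],0,255],[[0,0,-40],0,255],[[0,0,-40],0,255],[[0,0,-40],0,255]]'
python3 -c "
from h import *
state(); bay(31.5,-70,40)"
```

```text
time: 17.75
eef_pos: [0.4448, 0.0368, 0.0007]
tcp_rot: [0.038, 0.999, -0.0, 0.0]
contact_force: [-0.4, -0.4, -1.1]
opening: 0.386
finger_force: 38.3
time: 18.25
eef_pos: [0.4448, 0.0368, 0.0408]
tcp_rot: [0.039, 0.999, -0.0, 0.001]
contact_force: [-0.1, -0.3, -1.3]
opening: 0.374
finger_force: 65.3
t 18.25 p [0.4448 0.0368 0.0408] x [-0.997  0.077 -0.001] y [ 0.077  0.997 -0.   ] op 0.374 F [-0.1 -0.3 -1.3] q [-0.15  0.04  2.25 -0.    0.85 -1.64]
shift [-143.1   31.     1. ] yaw -1.1
```

```bash
python3 -m crank '[[[-25,5,0],-1,255],[[-50,10,0],-1,255],[[-75,16,0],-1,255],[[-100,22,10],-1,255],[[-125,27,20],-1,255],[[-140,31,28],-1,255],[[-143,31,30],-1,255],[[-143,31,30],-1,255],[[-143,31,30],-1,255]]'
python3 - <<'E'
from h import *
state(); bay(31.5,-70,10); bay(31.5,15,10); c=read_camera('top'); cv2.imwrite('pics/t3.png',cv2.resize(c['frame'][120:220,200:360],(800,500)))
E
```

```text
time: 19.15
eef_pos: [0.5882, 0.0567, 0.0098]
tcp_rot: [0.03, 1.0, 0.0, -0.001]
contact_force: [1.0, -0.9, -0.8]
opening: 0.376
finger_force: 65.3
t 19.15 p [0.5882 0.0567 0.0098] x [-0.998  0.06   0.002] y [ 0.06   0.998 -0.   ] op 0.376 F [ 1.  -0.9 -0.8] q [-0.08  0.38  1.91 -0.    0.85 -1.59]
shift [-1.6  0.1 -0.2] yaw -0.1
shift [-86.6   0.3  -0.4] yaw -0.1
```

View pics/t3.png

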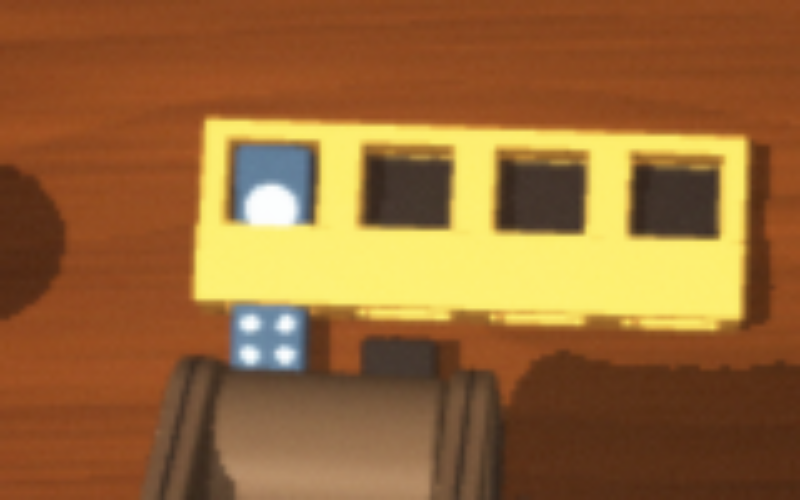

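Blue is home in the left slot. The charcoal front at (400,355) lines up with the second slot at (404,314).

```bash
python3 -m crank '[[[0,-0.5,0],0,255],[[-10,-0.5,0],0,255],[[-22,-0.5,0],0,255],[[-34,-0.5,0],0,255],[[-46,-0.5,0],0,255],[[-58,-0.5,0],0,255],[[-68,-0.5,0],0,255],[[-78,-0.5,0],0,255],[[-80,-0.5,0],0,255],[[-80,-0.5,0],0,255]]'
python3 -m crank '[[[-2,0,0],0,255],[[-4,0,0],0,255],[[-6,0,0],0,255],[[-7,0,0],0,255],[[-7,0,0],0,255]]'
python3 -c "
from h import *
state();bay(31,15,10)"
```

```text
time: 20.2
eef_pos: [0.6695, 0.0514, 0.0103]
tcp_rot: [0.03, 1.0, -0.0, -0.0]
contact_force: [0.8, 0.6, -1.3]
opening: 0.381
finger_force: 65.3
time: 20.7
eef_pos: [0.6747, 0.0513, 0.0098]
tcp_rot: [0.03, 1.0, 0.0, -0.002]
contact_force: [-5.2, 1.1, 0.8]
opening: 0.379
finger_force: 65.5
t 20.7 p [0.6747 0.0513 0.0098] x [-0.998  0.06   0.004] y [0.06  0.998 0.   ] op 0.379 F [-5.2  1.1  0.8] q [-0.07  0.54  1.68  0.    0.93 -1.59]
shift [-0.   0.  -0.2] yaw -0.1
```

```bash
python3 -m crank '[[[0,0,0],0,200],[[0,0,0],0,135],[[0,0,0],0,125],[[0,0,0],0,125],[[0,0,-20],0,125],[[0,0,-50],0,125],[[20,0,-80],0,125],[[60,-20,-80],0,120],[[100,-40,-80],0,120],[[140,-60,-80],0,120]]'
python3 -m crank '[[[0,0,0],0,120],[[0,0,0],0,120]]'
python3 - <<'E'
from h import *
state(); c=read_camera('top'); rects(c,{**REM,'charIn':(268,177,290,225,.008,.024,.02)})
gr(467.1,-49.8,-3.8,z=60)
E
```

```text
time: 21.7
eef_pos: [0.5323, -0.001, 0.0911]
tcp_rot: [0.029, 1.0, -0.0, 0.001]
contact_force: [-0.2, -0.6, -0.2]
opening: 0.53
finger_force: 0.0
time: 21.9
eef_pos: [0.5328, -0.0009, 0.0908]
tcp_rot: [0.03, 1.0, -0.0, 0.001]
contact_force: [0.4, 0.2, -0.2]
opening: 0.53
finger_force: 0.0
t 21.9 p [ 0.5328 -0.0009  0.0908] x [-0.998  0.061 -0.002] y [ 0.061  0.998 -0.   ] op 0.53 F [ 0.4  0.2 -0.2] q [-0.19  0.14  2.03  0.    0.97 -1.7 ]
c_blue none
a_char none
b_white c [464.7 -55.6] size [ 24.6 116.1] long axis deg -6.4 zmed 13.8
d_silver c [ 470.3 -131.5] size [119.4  34.3] long axis deg 5.7 zmed 13.9
charIn c [671.4  50.1] size [33.4 45. ] long axis deg -1.6 zmed 19.8
shift [ 99.2 -52.7  31.1] yaw 0.4
```

Charcoal is home. White looks partly hidden by the arm, so I'll hover over it and check with the wrist camera.

```bash
python3 -m crank '[[[30,-15,0],0,120],[[60,-30,0],0,120],[[90,-46,10],0,120],[[99,-53,25],0.5,120],[[99,-53,31],0.5,120],[[99,-53,31],0.5,120],[[99,-53,31],0.5,120]]'
python3 - <<'E'
from h import *
state(); gr(467.1,-49.8,-3.8,z=0); c=read_camera('wrist')
P=cloud(c); rects(c,{'w':(262,150,380,420,.008,.022,.014),'silver':(60,150,250,420,.008,.022,.014)},P); cv2.imwrite('pics/w4.png',c['frame'])
E
```

```text
time: 22.65
eef_pos: [0.433, -0.0477, 0.0603]
tcp_rot: [0.034, 0.999, -0.0, 0.001]
contact_force: [0.2, 0.4, -0.5]
opening: 0.533
finger_force: 0.0
t 22.65 p [ 0.433  -0.0477  0.0603] x [-0.998  0.067 -0.002] y [ 0.067  0.998 -0.   ] op 0.533 F [ 0.2  0.4 -0.5] q [-0.34 -0.02  2.27  0.    0.89 -1.85]
shift [ 1.   0.1 60.3] yaw -0.1
w c [465.4 -47.1] size [ 34.  117.2] long axis deg -3.9 zmed 14.8
silver c [ 444.4 -130.5] size [68.6 35.7] long axis deg 5.7 zmed 14.6
```

View pics/w4.png

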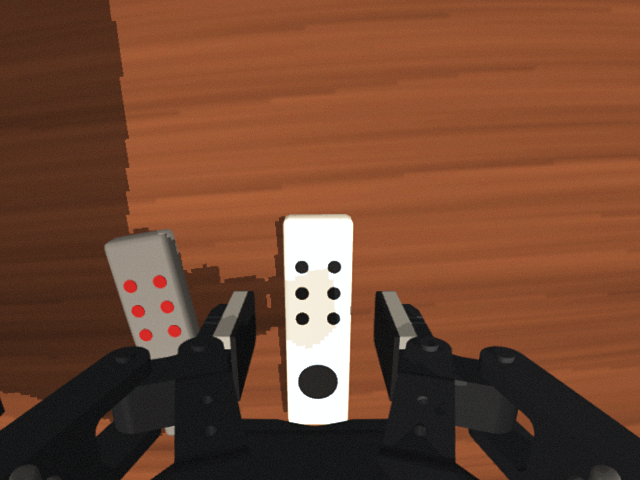

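White is centred between the fingers at about u=318. Gripping it.

```bash
python3 -m crank '[[[1,0,20],0,120],[[1,0,40],0,120],[[1,0,55],0,120],[[1,0,60],0,120],[[1,0,60],0,180],[[1,0,60],0,255],[[1,0,60],0,255],[[1,0,60],0,255],[[1,0,60],0,255]]' 60
python3 -m crank '[[[0,0,-10],0,255],[[0,0,-25],0,255],[[0,0,-40],0,255],[[0,0,-40],0,255],[[0,0,-40],0,255]]'
python3 -c "
from h import *
state(); bay(-29,-70,40)"
```

```text
time: 23.6
eef_pos: [0.4301, -0.0475, -0.0003]
tcp_rot: [0.034, 0.999, -0.0, 0.0]
contact_force: [0.1, -0.2, -0.8]
opening: 0.38
finger_force: 61.3
time: 24.1
eef_pos: [0.4302, -0.0476, 0.0398]
tcp_rot: [0.034, 0.999, -0.0, 0.001]
contact_force: [0.9, -0.3, -0.8]
opening: 0.376
finger_force: 61.4
t 24.1 p [ 0.4302 -0.0476  0.0398] x [-0.998  0.068 -0.001] y [ 0.068  0.998 -0.   ] op 0.376 F [ 0.9 -0.3 -0.8] q [-0.35  0.01  2.28 -0.    0.85 -1.85]
shift [-152.8   54.4   -0. ] yaw -0.6
```

```bash
python3 -m crank '[[[-25,9,0],0,255],[[-50,18,0],0,255],[[-75,27,0],0,255],[[-100,36,8],0,255],[[-125,45,16],0,255],[[-145,54,25],-0.5,255],[[-152,54,30],-0.5,255],[[-152,54,30],-0.5,255],[[-152,54,30],-0.5,255]]'
python3 - <<'E'
from h import *
state(); bay(-29,-70,10); bay(-29,15,10); c=read_camera('top'); cv2.imwrite('pics/t4.png',cv2.resize(c['frame'][120:220,200:360],(800,500)))
E
```

```text
time: 25.0
eef_pos: [0.5839, -0.0041, 0.0085]
tcp_rot: [0.03, 1.0, 0.0, -0.001]
contact_force: [0.2, 0.2, -1.0]
opening: 0.379
finger_force: 61.3
t 25.0 p [ 0.5839 -0.0041  0.0085] x [-0.998  0.06   0.003] y [0.06  0.998 0.   ] op 0.379 F [ 0.2  0.2 -1. ] q [-0.18  0.37  1.92 -0.    0.85 -1.69]
shift [-2.4  0.5 -1.5] yaw -0.1
shift [-87.4   0.7  -1.7] yaw -0.1
```

View pics/t4.png

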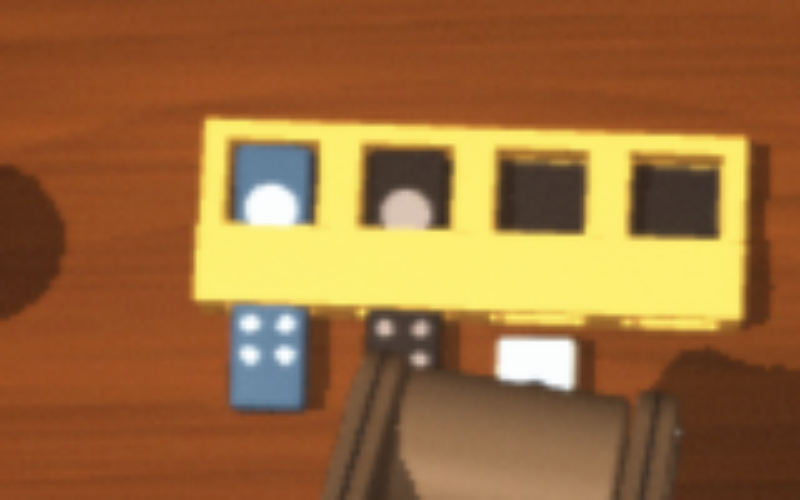

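Blue and charcoal are home. The white front at (537,360) lines up with the third slot at (538,319).

```bash
python3 -m crank '[[[0,0,-1],0,255],[[-10,0,-1],0,255],[[-22,0,-1],0,255],[[-34,0,-1],0,255],[[-46,0,-1],0,255],[[-58,0,-1],0,255],[[-68,0,-1],0,255],[[-78,0,-1],0,255],[[-81,0,-1],0,255],[[-81,0,-1],0,255]]'
python3 -m crank '[[[-2,0,0],0,255],[[-4,0,0],0,255],[[-6,0,0],0,255],[[-7,0,0],0,255],[[-7,0,0],0,255]]'
python3 -c "
from h import *
state();bay(-29,15,10)"
```

```text
time: 26.05
eef_pos: [0.6666, -0.0088, 0.0104]
tcp_rot: [0.03, 1.0, -0.0, 0.0]
contact_force: [-0.3, 0.1, -1.4]
opening: 0.384
finger_force: 61.3
time: 26.55
eef_pos: [0.6681, -0.0086, 0.0089]
tcp_rot: [0.03, 1.0, 0.001, -0.007]
contact_force: [-12.1, 0.3, 6.1]
opening: 0.381
finger_force: 62.1
t 26.55 p [ 0.6681 -0.0086  0.0089] x [-0.998  0.06   0.014] y [0.06  0.998 0.001] op 0.381 F [-12.1   0.3   6.1] q [-0.16  0.53  1.7  -0.    0.93 -1.67]
shift [-3.1  0.1 -1.1] yaw -0.1
```

```bash
python3 -m crank '[[[0,0,0],0,200],[[0,0,0],0,135],[[0,0,0],0,125],[[0,0,0],0,125],[[0,0,-20],0,125],[[0,0,-50],0,125],[[20,0,-80],0,125],[[60,-20,-80],0,120],[[100,-50,-80],0,120],[[140,-80,-80],0,120]]'
python3 -m crank '[[[0,0,0],0,120],[[0,0,0],0,120]]'
python3 - <<'E'
from h import *
state(); c=read_camera('top'); rects(c,{**REM,'blueIn':(240,175,267,225,.008,.024,.02),'charIn':(268,175,292,225,.008,.024,.02),'whiteIn':(294,175,322,225,.008,.024,.02)})
gr(470.3,-131.5,5.7,z=60)
f=c['frame'].astype(int); m=f.min(2)>170; v,u=np.nonzero(m[145:215,296:322]); w=onz(c,np.c_[u+296,v+145],.02)[:,:2]*1000; q=(w-CF)@CX; print('white x',q.min(),q.max())
E
```

```text
time: 27.55
eef_pos: [0.5281, -0.0813, 0.0913]
tcp_rot: [0.029, 1.0, -0.001, 0.001]
contact_force: [-0.2, -1.6, 0.4]
opening: 0.529
finger_force: 0.0
time: 27.75
eef_pos: [0.5286, -0.0814, 0.0909]
tcp_rot: [0.031, 1.0, -0.0, 0.001]
contact_force: [0.8, -0.3, -0.2]
opening: 0.529
finger_force: 0.0
t 27.75 p [ 0.5286 -0.0814  0.0909] x [-0.998  0.061 -0.002] y [ 0.061  0.998 -0.   ] op 0.529 F [ 0.8 -0.3 -0.2] q [-0.34  0.14  2.03  0.    0.97 -1.85]
c_blue none
a_char none
b_white none
d_silver c [ 482.7 -122.1] size [15.4 13.2] long axis deg 88.2 zmed 13.6
blueIn c [675.3 108.4] size [33.7 45.1] long axis deg -1.6 zmed 19.5
charIn c [670.3  50.1] size [33.4 47.3] long axis deg -1.6 zmed 19.6
whiteIn c [667.5  -9.8] size [33.4 45. ] long axis deg -1.6 zmed 19.6
shift [ 91.  -59.4  31.1] yaw -9.2
white x -46.56652201183409 71.91587455703782
```

White is home. Last is silver.

```bash
python3 -m crank '[[[30,-20,0],-3,120],[[60,-40,0],-6,120],[[90,-59,10],-9,120],[[91,-59,25],-9,120],[[91,-59,31],-9,120],[[91,-59,31],-9,120],[[91,-59,31],-9,120]]'
python3 - <<'E'
from h import *
state(); gr(470.3,-131.5,5.7,z=0); c=read_camera('wrist')
P=cloud(c); rects(c,{'w':(262,150,380,420,.008,.022,.014)},P)
f=c['frame'].astype(int); m=(f[...,2]>f[...,1]+110)&(f[...,2]>f[...,0]+110); n,l,s,ce=cv2.connectedComponentsWithStats(m.astype(np.uint8)); print([(np.round(ce[i]),s[i,4]) for i in range(1,n) if s[i,4]>40])
E
```

```text
time: 28.5
eef_pos: [0.4358, -0.1342, 0.06]
tcp_rot: [-0.049, 0.999, -0.0, 0.001]
contact_force: [0.6, -0.7, 0.6]
opening: 0.527
finger_force: 0.0
t 28.5 p [ 0.4358 -0.1342  0.06  ] x [-0.995 -0.099 -0.001] y [-0.099  0.995 -0.001] op 0.527 F [ 0.6 -0.7  0.6] q [-0.52  0.02  2.22  0.    0.89 -2.19]
shift [ 0.5 -0.7 60. ] yaw -0.0
w c [ 468.3 -129.6] size [116.  34.] long axis deg 5.6 zmed 14.8
[(array([299., 269.]), np.int32(142)), (array([331., 269.]), np.int32(141)), (array([299., 295.]), np.int32(141)), (array([331., 295.]), np.int32(134)), (array([300., 320.]), np.int32(134)), (array([331., 320.]), np.int32(125)), (array([315., 383.]), np.int32(1073))]
```

Silver is where it was and centred, so gripping it.

```bash
python3 -m crank '[[[0,0,20],0,120],[[0,0,40],0,120],[[0,0,55],0,120],[[0,0,60],0,120],[[0,0,60],0,180],[[0,0,60],0,255],[[0,0,60],0,255],[[0,0,60],0,255],[[0,0,60],0,255]]' 60
python3 -m crank '[[[0,0,-10],0,255],[[0,0,-25],0,255],[[0,0,-40],0,255],[[0,0,-40],0,255],[[0,0,-40],0,255]]'
python3 -c "
from h import *
state(); bay(-90,-70,40)"
```

```text
time: 29.45
eef_pos: [0.4344, -0.1342, -0.0004]
tcp_rot: [-0.049, 0.999, -0.0, 0.0]
contact_force: [-0.5, -0.9, 0.3]
opening: 0.382
finger_force: 61.7
time: 29.95
eef_pos: [0.4345, -0.1344, 0.0398]
tcp_rot: [-0.049, 0.999, -0.0, 0.001]
contact_force: [-0.2, 0.3, -0.7]
opening: 0.379
finger_force: 61.7
t 29.95 p [ 0.4345 -0.1344  0.0398] x [-0.995 -0.097 -0.001] y [-0.097  0.995 -0.001] op 0.379 F [-0.2  0.3 -0.7] q [-0.52  0.06  2.23  0.    0.85 -2.19]
shift [-1.544e+02  5.500e+01 -1.000e-01] yaw 8.9
```

```bash
python3 -m crank '[[[-25,9,0],2,255],[[-50,18,0],4,255],[[-75,27,0],6,255],[[-100,36,8],8,255],[[-125,45,16],9,255],[[-145,54,25],9,255],[[-152,55,30],9,255],[[-152,55,30],9,255],[[-152,55,30],9,255]]'
python3 - <<'E'
from h import *
state(); bay(-90,-70,10); bay(-90,15,10); c=read_camera('top'); cv2.imwrite('pics/t5.png',cv2.resize(c['frame'][120:220,200:360],(800,500)))
E
```

```text
time: 30.85
eef_pos: [0.5791, -0.0648, 0.0086]
tcp_rot: [0.03, 1.0, 0.0, -0.001]
contact_force: [-0.4, -0.2, -0.9]
opening: 0.378
finger_force: 61.7
t 30.85 p [ 0.5791 -0.0648  0.0086] x [-0.998  0.06   0.002] y [0.06  0.998 0.   ] op 0.378 F [-0.4 -0.2 -0.9] q [-0.29  0.37  1.93 -0.    0.85 -1.8 ]
shift [-3.8  0.4 -1.4] yaw -0.1
shift [-88.8   0.6  -1.6] yaw -0.1
```

View pics/t5.png

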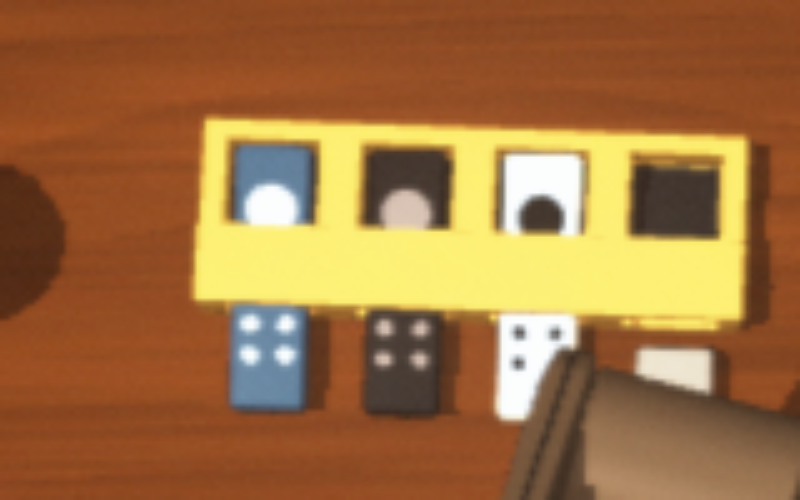

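Three remotes are home. The silver front at (675,368) lines up with the fourth slot at (672,323).

```bash
python3 -m crank '[[[0,0.5,-1],0,255],[[-10,0.5,-1],0,255],[[-22,0.5,-1],0,255],[[-34,0.5,-1],0,255],[[-46,0.5,-1],0,255],[[-58,0.5,-1],0,255],[[-68,0.5,-1],0,255],[[-78,0.5,-1],0,255],[[-81,0.5,-1],0,255],[[-81,0.5,-1],0,255]]'
python3 -m crank '[[[-2,0,0],0,255],[[-4,0,0],0,255],[[-6,0,0],0,255],[[-6,0,0],0,255]]'
python3 -c "
from h import *
state();bay(-90,15,10)"
```

```text
time: 31.9
eef_pos: [0.6615, -0.0691, 0.0103]
tcp_rot: [0.03, 1.0, -0.0, 0.0]
contact_force: [-0.8, -1.4, 0.4]
opening: 0.376
finger_force: 61.7
time: 32.3
eef_pos: [0.6653, -0.069, 0.0097]
tcp_rot: [0.03, 1.0, 0.0, -0.002]
contact_force: [-4.1, 0.3, 0.6]
opening: 0.378
finger_force: 61.9
t 32.3 p [ 0.6653 -0.069   0.0097] x [-0.998  0.06   0.005] y [0.06  0.998 0.001] op 0.378 F [-4.1  0.3  0.6] q [-0.25  0.52  1.7  -0.    0.92 -1.77]
shift [-2.4 -0.3 -0.3] yaw -0.1
```

Contact with the back wall. Releasing, backing off to a clear pose and doing the final checks.

```bash
python3 -m crank '[[[0,0,0],0,200],[[0,0,0],0,135],[[0,0,0],0,125],[[0,0,0],0,125],[[0,0,-20],0,125],[[0,0,-50],0,125],[[20,0,-90],0,125],[[60,0,-130],0,120],[[100,0,-170],0,120],[[140,0,-200],0,120]]'
python3 -m crank '[[[30,0,0],0,120],[[50,0,0],0,120],[[50,0,0],0,120],[[50,0,0],0,120]]'
python3 - <<'E'
from h import *
state(); c=read_camera('top'); rects(c,{'blueIn':(240,175,267,225,.008,.024,.02),'charIn':(268,175,292,225,.008,.024,.02),'whiteIn':(294,175,322,225,.008,.024,.02),'silIn':(322,178,350,225,.008,.024,.02)})
cv2.imwrite('pics/t6.png',c['frame'])
E
```

```text
time: 33.3
eef_pos: [0.5373, -0.0618, 0.2047]
tcp_rot: [0.03, 1.0, -0.0, 0.002]
contact_force: [-0.5, -0.8, 0.5]
opening: 0.53
finger_force: 0.0
time: 33.7
eef_pos: [0.4882, -0.0588, 0.2028]
tcp_rot: [0.03, 1.0, -0.0, 0.001]
contact_force: [-0.2, 0.3, 0.5]
opening: 0.532
finger_force: 0.0
t 33.7 p [ 0.4882 -0.0588  0.2028] x [-0.998  0.06  -0.002] y [ 0.06   0.998 -0.   ] op 0.532 F [-0.2  0.3  0.5] q [-0.33 -0.1   2.05  0.    1.19 -1.84]
blueIn c [674.2 108.2] size [33.5 47.6] long axis deg -0.9 zmed 19.3
charIn c [671.4  50.1] size [33.4 45. ] long axis deg -1.6 zmed 19.6
whiteIn c [667.5  -9.9] size [33.4 45. ] long axis deg -1.6 zmed 19.5
silIn c [663.6 -69.8] size [33.3 45. ] long axis deg -1.7 zmed 19.9
```

View pics/t6.png

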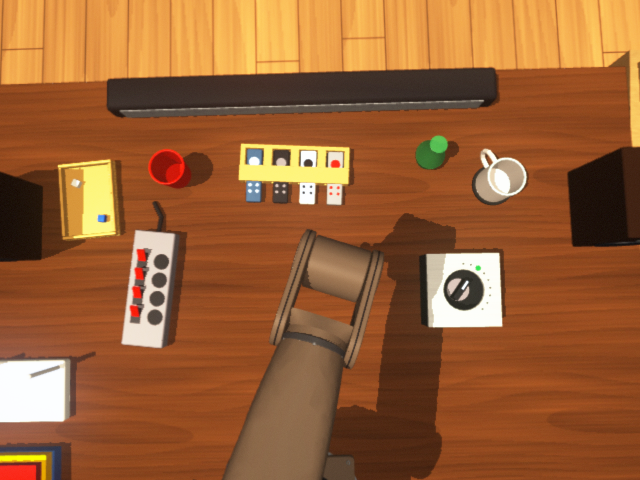

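The final top view shows all four remotes home at (254–335,190), the knob line pointing at the dot at (478,268), the toggles over to +x and the bystanders unmoved. Handing in.

```bash
python3 -c "
from plant import ctrl
print(ctrl.sign_off())"
```

```text
the job is handed in; nothing more can be done
None
```

The bench is put to bed and handed in at about 34 s: knob on the green dot, then all four toggles off, all four remotes fully home in their own slots, and the vase, dice cup, mug and coaster unmoved; sign-off returned no verdict.

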